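# Open a well of the serving caddy

### The arm

A 6-joint arm with a two-finger parallel gripper is mounted at the origin on the work surface. World frame = base frame: x ahead of the robot, y to its left, z up, the work surface at z = 0. Lengths are in m, angles in rad, forces in N, time in s.
With the tool pointing down it reaches from about 0.25 to 0.775 m from the base axis. Payload 4 kg.
Tool frame: the origin (TCP) lies at the very end of the fingers, on their centre line; the grasp point (between the pads) lies 19 mm behind it; x points along the fingers, y is the direction in which the jaws open and shut, and the axes are right-handed (so a half turn about x gives the same grasp; the last joint's range is limited). The gripper opens to 94 mm and grips with 3 to 60 N. Pads are 16 mm wide; open, the fingers measure 119 mm over their backs; the gripper's body (75 mm by 177 mm) begins 78 mm behind the grasp point.
Start: joints at [1.221, 0.087, 1.371, -0, 1.684, -0.103], TCP at [0.134, 0.533, 0.206] pointing down, gripper open.
Joint ranges: [-3.1, 3.1], [-0.76, 2.03], [0.27, 2.55], [-1.08, 4.22], [0.17, 2.65], [-2.57, 2.57]. Speed limits (rad/s): [2.79, 2.79, 3.14, 3.14, 3.14, 3.14].

### API

Orientations are given as [roll, pitch, yaw] about the fixed x, y, z axes, in that order (R = Rz(yaw) Ry(pitch) Rx(roll)).
In Python, from bench import robot gives the robot as it stands.
- The arm moves only by the tool carry_out, never from a script. Its argument "targets" is a list of rows, each a list of 5 numbers: the closure, from 0 (fully open) to 1 (shut), then the shift along the tool's x, y, z in cm, then the turn about the tool's x in degrees. In form: [[fingers, tx, ty, tz, turn], ...]. A call has 1 to 20 rows; each row shifts and turns the commanded pose from where the row before left it, along the tool's axes as they then stand; what a row does not reach is not made up. A row lasts 1/10 s, in which the tool goes at most 50 mm and 8.59 degrees, less where a joint would pass 70% of its speed; a pose out of reach is approached as far as the arm can. A call is refused whole if a number of a shift passes 5 or a number of a turn 8.59, either way. A call with a gripper value outside its range is refused whole. The fingers move at their own pace and stop on an object; the grip force is fixed at half the most. Time passes only in rows, so rows that do not move let the fingers close. It gives the time, the measured TCP pose, the force and the opening at its end, in the units of the state.
- robot.get_obs(): the state, without advancing time (a new reading comes with each control period).
- robot.snapshot(name): name is "scene" or "top"; returns a dict with "image" (400x640x3 uint8, red, green, blue), "camera_matrix" (3x3 intrinsics, pixels), "distortion" ([k1, k2, p1, p2, k3] as OpenCV has them; the pictures are not rectified), "pose" (4x4, takes a point from camera to world coordinates). Camera axes: x right, y up, looking along -z (the intrinsics and any distortion apply to the point x, -y, -z); pixel columns grow to the right and rows downward; lengths in m; the calibration is good to about 2 mm. A picture is of the moment at which its call begins. There is no depth.
- robot.close_job(): hands the job in, once; it reports no verdict.
The state is a dict: "time": time; "joint_positions": joint angles; "qvel": joint speeds; "joint_torque": joint torques, N m; "tool_pos": TCP position; "ee_rot": TCP orientation; "wrist_force": force on the tool from outside, world axes, zero at the start; "wrist_torque": the same for the moment, N m; "width": finger opening in m.
Only numpy, scipy, OpenCV 4.12 (cv2) and the standard library are available. Lean on these libraries where they do the work, as an engineer would, in place of code of your own. Each camera call takes 0.05 s, during which the arm holds its last target. There are 200 camera calls.

### The job

Open the well of the wooden serving caddy that is covered by the hatch with the bar handle: lift that hatch up off its recessed seat, slide it along its channels until it is centred on the deck in the middle of the caddy, between the two wells, and set it down flat on the deck and let go. Leave the hatch with the round knob shut in its seat.

Things in the scene. Friction and masses are not known exactly. Their poses are not given: they have to be found in the camera images.
- caddy: Fixed wooden box, 182 (x) x 380 (y) x 104 mm high. Origin: centre of its underside, on the table; y along the box and channels, z up. Wells at y = +119 and -119 mm, recess 118 mm long in y, seat 60 mm up: a hatch must rise 10 mm to slide over the deck and meets the channel lips at 30 mm, so lift it about 20 mm. End walls reach deck height, with stops 28 mm higher in the corners only.
- deck (a point): Centre of the top of the caddy's flat middle deck, 70 mm above the caddy's origin; the deck runs from y = -60 to +60 mm. Axes as the caddy's. Channel walls at x = -79 and +79 mm (4 mm play each side of a hatch) are roofed by 6 mm thick lips, underside 28 mm above the deck, reaching in to x = -67 and +67 mm: the hatches cannot be taken out.
- bar_hatch: The hatch to open: white plate 150 (own x) x 110 (own y) x 8 mm, 0.2 to 0.45 kg. Origin: centre of its underside; axes as the caddy's. Handle: straight steel bar over the middle, 90 mm long (x), 16 mm wide (y), 28 to 44 mm above the origin, on two small posts at x = -37 and +37 mm. Starts loosely seated in either well.
- knob_hatch: The other hatch, to be left shut in the other well: white plate 150 (own x) x 110 (own y) x 8 mm, 0.2 to 0.45 kg. Origin: centre of its underside; axes as the caddy's. Handle: a round steel mushroom knob in the middle, 36 mm across, its top 44 mm above the origin.
Mind the look-alikes: they are no part of the job. What is shaped like the knob_hatch but purple is not meant. What is shaped like the bar_hatch but black is not meant.

How it is judged:
On the way:
1. the bar-handled hatch is lifted to deck level or above, still mainly over its well (z of bar_hatch in the frame of caddy above 0.07 m and (y of bar_hatch in the frame of caddy above 0.07 m or y of bar_hatch in the frame of caddy below -0.07 m)), for 0.1 s.
At the end, for the whole second after the job is handed in: Bar hatch at rest, flat (0.06 rad) on the middle deck: centre within 20 mm of the deck centre along the channels and 12 mm across, underside within 4 mm of deck level. Knob hatch still flat (0.06 rad) in its seat, moved under 12 mm (y of bar_hatch in the frame of caddy between -0.02 and 0.02 m and z of bar_hatch in the frame of caddy between 0.066 and 0.074 m and angle between each of bar_hatch, knob_hatch's own z axis and vertical below 0.06 rad and linear speed of bar_hatch below 0.02 m/s and x of bar_hatch in the frame of caddy between -0.012 and 0.012 m and distance of knob_hatch from where it was at the start of the episode below 0.012 m); the robot touches nothing.
It fails at once if the knob hatch is lifted or shifted out of its seat (moved more than 12 mm) (distance of knob_hatch from where it was at the start of the episode above 0.012 m).
It also fails if it takes over 34 s, if anything falls off the work surface, if the arm or the gripper's body presses on something with over 40 N, if the wrist force passes 120 N, or if a joint passes its speed limit or range.

## Working session

There is one attempt and no reset: what is moved stays moved. The work goes in short steps, Python scripts to look and compute and a tool call to move; the robot and the scene stay as the last step left them, time stands still between calls to the robot, and variables do not carry over. Pictures are saved under pics/ and viewed, about 8 in all and at most 12, crops included, and the job is handed in when it is done.

Besides the shell and the picture viewer there is one more tool, called after "Call:" as a command line: name --pt "numbers of a row" for each row, then --argument value for the rest. carry_out: Moves the arm, as the interface text tells. Its arguments: {"type":"object","properties":{"targets":{"type":"array","items":{"type":"array","items":{"type":"number"}}}},"required":["targets"]}

```bash
mkdir -p pics; python3 - <<'E'
from bench import robot
import cv2,numpy as np
for n in("scene","top"):
    s=robot.snapshot(n); cv2.imwrite(f"pics/{n}0.png",s["image"][:,:,::-1]); np.savez(f"{n}0.npz",**s)
    print(n,s["camera_matrix"].round(1).tolist(),s["distortion"],s["pose"].round(3).tolist())
print(robot.get_obs())
E
```

```text
scene [[387.5, 0.0, 317.7], [0.0, 387.5, 199.7], [0.0, 0.0, 1.0]] [-0.07196311  0.          0.          0.          0.        ] [[-0.556, -0.52, 0.649, 1.181], [0.831, -0.35, 0.431, 0.365], [0.003, 0.779, 0.627, 0.648], [0.0, 0.0, 0.0, 1.0]]
top [[388.6, 0.0, 318.2], [0.0, 388.6, 196.5], [0.0, 0.0, 1.0]] [0.01876003 0.         0.         0.         0.        ] [[-0.021, 0.992, -0.126, 0.479], [-0.999, -0.024, -0.021, -0.028], [-0.024, 0.126, 0.992, 0.994], [0.0, 0.0, 0.0, 1.0]]
{'time': 0.1, 'joint_positions': array([ 1.22090121e+00,  8.78626049e-02,  1.37210041e+00, -8.02700746e-06,
        1.68360654e+00, -1.03098269e-01]), 'qvel': array([-0.00070072, -0.00105086, -0.00376021, -0.00083057,  0.00044942,
        0.00059222]), 'joint_torque': array([ 1.44445872e-03, -3.41254234e+01, -3.03301549e+01,  7.19201728e-02,
        3.04137392e-02, -8.90265687e-05]), 'tool_pos': array([0.13419859, 0.53286144, 0.20443271]), 'ee_rot': array([-1.66985914,  1.56881941, -1.91665688]), 'wrist_force': array([-0.09840591, -0.45797825, -0.18431703]), 'wrist_torque': array([0.01072978, 0.01170789, 0.0233698 ]), 'width': 0.09407031208951314}
```

View pics/scene0.png

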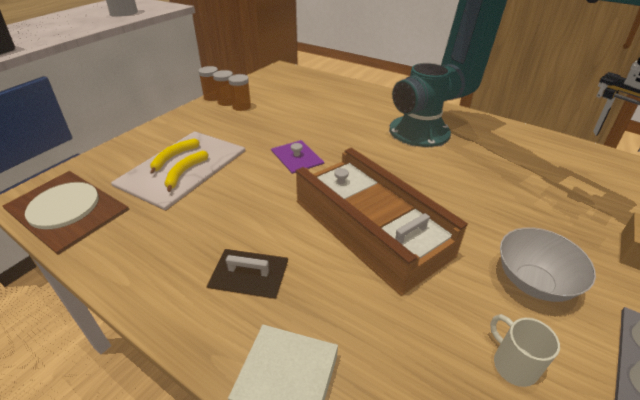

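View pics/top0.png

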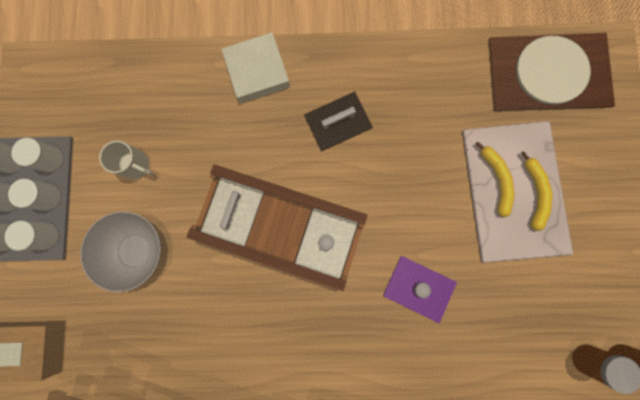

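The scene view shows the caddy with the bar hatch at its near end (bar at about 413,228) and the knob hatch at its far end (341,175). In the top view the bar is at (231,210) and the knob at (326,242). The black bar plate (338,117) and the purple knob plate (423,290) are the look-alikes.

```bash
cat > h.py <<'E'
import numpy as np,cv2
def ray(s,px,z):
    n=cv2.undistortPoints(np.array(px,float).reshape(-1,1,2),s["camera_matrix"],s["distortion"]).reshape(-1,2)
    P=s["pose"]; d=np.c_[n[:,0],-n[:,1],-np.ones(len(n))]@P[:3,:3].T; o=P[:3,3]
    return o+d*((z-o[2])/d[:,2])[:,None]
E
python3 - <<'E'
from h import *
s=np.load("top0.npz"); im=s["image"]; x0,y0,x1,y1=180,155,380,300
c=im[y0:y1,x0:x1]; hsv=cv2.cvtColor(c,cv2.COLOR_RGB2HSV)
def comps(m,lo,tag,z):
    cs,_=cv2.findContours(m.astype(np.uint8),cv2.RETR_EXTERNAL,cv2.CHAIN_APPROX_NONE)
    for k in cs:
        if cv2.contourArea(k)<lo: continue
        r=cv2.minAreaRect(k); b=cv2.boxPoints(r)+[x0,y0]
        w=ray(s,b,z); e=[np.linalg.norm(w[1]-w[0]),np.linalg.norm(w[2]-w[1])]
        M=cv2.moments(k); ce=(M['m10']/M['m00']+x0,M['m01']/M['m00']+y0)
        d=(w[1]-w[0]) if e[0]>e[1] else (w[2]-w[1])
        print(tag,np.round(ce,1),"ctr",ray(s,[ce],z)[0].round(4),"boxc",w.mean(0).round(4),"e",np.round(e,4),"yaw",np.degrees(np.arctan2(d[1],d[0])).round(1),"area",cv2.contourArea(k))
S,V=hsv[:,:,1],hsv[:,:,2]
comps((S<60)&(V>150),200,"white",.068)
comps((S<60)&(V<=165)&(V>70),25,"steel",.104)
comps((hsv[:,:,0]<14)&(V<125)&(S>90),1000,"dark",.104)
big=cv2.resize(c,None,fx=4,fy=4,interpolation=cv2.INTER_CUBIC); cv2.imwrite("pics/crop1.png",big[:,:,::-1])
for p in[(231,210),(326,242),(279,227),(300,170+20)]: print(p,hsv[p[1]-y0,p[0]-x0])
E
```

```text
white [325.9 243.8] ctr [ 0.484  -0.0245  0.068 ] boxc [ 0.485  -0.0247  0.068 ] e [0.1328 0.1107] yaw -19.5 area 2495.5
white [231.7 212.3] ctr [0.5641 0.1999 0.068 ] boxc [0.5655 0.2    0.068 ] e [0.1332 0.1109] yaw -18.8 area 2371.5
steel [325.5 242.9] ctr [ 0.486  -0.0238  0.104 ] boxc [ 0.4857 -0.0239  0.104 ] e [0.0342 0.0361] yaw 178.5 area 186.5
steel [333.4 216.3] ctr [ 0.5459 -0.0435  0.104 ] boxc [ 0.5394 -0.035   0.104 ] e [0.1189 0.0533] yaw -86.8 area 97.0
steel [230.1 210.5] ctr [0.5651 0.1947 0.104 ] boxc [0.5649 0.1951 0.104 ] e [0.0928 0.0244] yaw -19.7 area 347.5
steel [241.8 185.9] ctr [0.6218 0.1677 0.104 ] boxc [0.6187 0.1734 0.104 ] e [0.0366 0.1123] yaw -96.4 area 92.5
dark [267.1 259.2] ctr [0.4521 0.1094 0.104 ] boxc [0.4659 0.1094 0.104 ] e [0.053  0.3796] yaw -109.8 area 1589.5
dark [288.2 194.6] ctr [0.5988 0.0598 0.104 ] boxc [0.5913 0.0649 0.104 ] e [0.046  0.3778] yaw -109.6 area 1564.5
(231, 210) [ 17  39 136]
(326, 242) [ 16  36 169]
(279, 227) [ 12 140 124]
(300, 190) [ 16 126 176]
```

View pics/crop1.png

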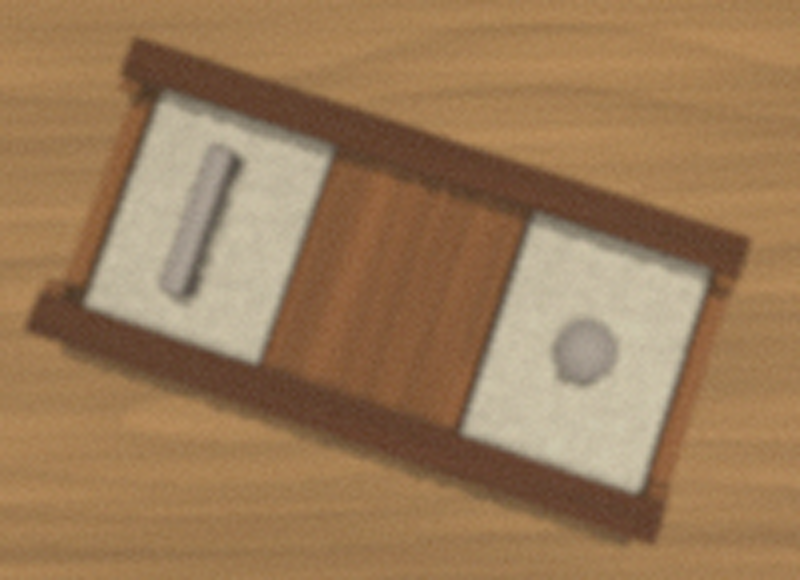

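The enlarged crop confirms the bar hatch in the upper-left well, with the bar running from about (222,150) to (178,295) in the crop. The knob hatch is in the lower-right well, with its knob at (585,350). The yaw is about -19.7° and both seats look shut.

```bash
cat >> h.py <<'E'
from scipy.spatial.transform import Rotation as Rn
CY=np.radians(70.3)
def plan(o,goal):
    R=Rn.from_euler('xyz',o['ee_rot']).as_matrix()
    print("R",R.round(3).tolist())
    g=np.array([np.cos(CY),np.sin(CY),0])
    gy=R.T@g; t=np.degrees(np.arctan2(gy[2],gy[1])); t=(t+90)%180-90
    print("turn",round(t,2),"shift cm (tool axes now)",(100*R.T@(np.array(goal)-o['tool_pos'])).round(2),"after turn",(100*(R@Rn.from_euler('x',t,degrees=True).as_matrix()).T@(np.array(goal)-o['tool_pos'])).round(2))
E
python3 - <<'E'
from h import *
from bench import robot
s=np.load("top0.npz")
c=np.array([[138,38],[748,238],[655,542],[27,325]])/4+[180,155]
w=ray(s,c,.104); print(w.round(4),w.mean(0).round(4))
plan(robot.get_obs(),[.566,.199,.150])
plan(robot.get_obs(),[.566,.199,.206])
E
```

```text
[[ 0.6743  0.2322  0.104 ]
 [ 0.5484 -0.1204  0.104 ]
 [ 0.3794 -0.0621  0.104 ]
 [ 0.5081  0.294   0.104 ]] [0.5275 0.0859 0.104 ]
R [[-0.001, 0.244, 0.97], [-0.002, 0.97, -0.244], [-1.0, -0.002, -0.0]]
turn 5.56 shift cm (tool axes now) [  5.48 -21.81  50.03] after turn [  5.48 -16.87  51.91]
R [[-0.001, 0.244, 0.97], [-0.002, 0.97, -0.244], [-1.0, -0.002, -0.0]]
turn 5.56 shift cm (tool axes now) [ -0.12 -21.83  50.03] after turn [ -0.12 -16.88  51.91]
```

Call:
carry_out --pt "0 0 0 0 5.6" --pt "0 0 -0.5 1.5 0" --pt "0 0 -1 3 0" --pt "0 0 -1.2 3.7 0" --pt "0 0 -1.2 3.7 0" --pt "0 0 -1.2 3.7 0" --pt "0 0 -1.2 3.7 0" --pt "0 0 -1.2 3.7 0" --pt "0 0 -1.2 3.7 0" --pt "0 0 -1.2 3.7 0" --pt "0 0 -1.2 3.7 0" --pt "0 0 -1.2 3.7 0" --pt "0 0 -1.2 3.7 0" --pt "0 0 -1.2 3.7 0" --pt "0 0 -1 3 0" --pt "0 0 -0.6 2 0" --pt "0 0 -0.4 1 0" --pt "0 0 0 0 0" --pt "0 0 0 0 0"

```text
time: 2.0
tool_pos: [0.5592, 0.2039, 0.2055]
ee_rot: [2.785, 1.57, 2.442]
wrist_force: [-0.4, 0.6, -0.4]
width: 0.0941
```

```bash
python3 - <<'E'
from h import *
from bench import robot
o=robot.get_obs(); print(o['time'],o['tool_pos'].round(4),o['wrist_force'].round(2)); plan(o,[.566,.199,.120])
E
```

```text
2.0 [0.5592 0.2039 0.2055] [-0.36  0.63 -0.43]
R [[-0.001, 0.337, 0.942], [0.001, 0.942, -0.337], [-1.0, 0.0, -0.001]]
turn 0.03 shift cm (tool axes now) [ 8.55 -0.23  0.82] after turn [ 8.55 -0.23  0.82]
```

Move down to about 0.12 m, above the bar, and look.

Call:
carry_out --pt "0 1 -0.2 0.4 0" --pt "0 1.5 0 0.4 0" --pt "0 1.5 0 0 0" --pt "0 1.5 0 0 0" --pt "0 1.5 0 0 0" --pt "0 1.0 0 0 0" --pt "0 0.5 0 0 0" --pt "0 0 0 0 0"

```text
time: 2.8
tool_pos: [0.5663, 0.1986, 0.1194]
ee_rot: [-2.611, 1.569, -2.955]
wrist_force: [-0.4, -0.8, 0.4]
width: 0.0938
```

```bash
python3 - <<'E'
from h import *
from bench import robot
s=robot.snapshot("scene"); c=s["image"][140:310,280:490]; cv2.imwrite("pics/s1.png",cv2.resize(c,None,fx=3.5,fy=3.5,interpolation=cv2.INTER_CUBIC)[:,:,::-1])
o=robot.get_obs(); plan(o,[.566,.199,.078])
E
```

```text
R [[-0.0, 0.338, 0.941], [0.0, 0.941, -0.338], [-1.0, 0.0, -0.0]]
turn -0.04 shift cm (tool axes now) [ 4.24  0.01 -0.09] after turn [ 4.24  0.01 -0.09]
```

View pics/s1.png

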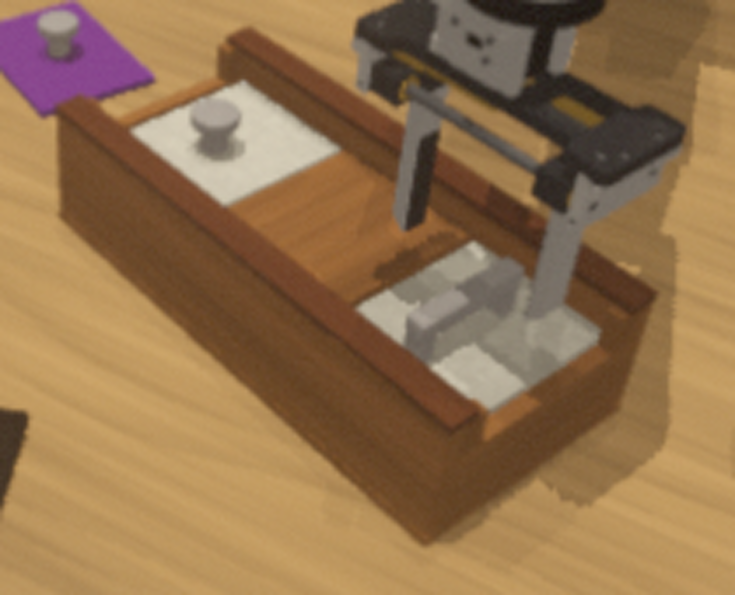

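The close view shows the fingers straddling the bar, with tips at crop (410,225) and (545,310) and the bar's top face from about (415,315) to (512,262). I'll cross-check the bar centre from this view.

```bash
python3 - <<'E'
from h import *
s=np.load("scene0.npz"); im=s["image"]; x0,y0=385,205
c=im[y0:260,x0:445]; hsv=cv2.cvtColor(c,cv2.COLOR_RGB2HSV)
m=((hsv[:,:,1]<50)&(hsv[:,:,2]<190)&(hsv[:,:,2]>100)).astype(np.uint8)
n,l,st,ce=cv2.connectedComponentsWithStats(m); print(st[1:].tolist())
k=1+st[1:,4].argmax(); b=cv2.minAreaRect(np.argwhere(l==k)[:,::-1].astype(np.float32)); print(b)
# bar silhouette centre ~ bar mid height
print(ray(s,[np.array(b[0])+[x0,y0]],.096))
big=cv2.resize(c,None,fx=8,fy=8,interpolation=cv2.INTER_CUBIC); cv2.imwrite("pics/s2.png",big[:,:,::-1])
p=np.array([[415,315],[512,262]])/3.5+[280,140]; print(ray(s,p,.104))
E
```

```text
[[10, 5, 50, 35, 586], [26, 6, 1, 1, 1], [14, 13, 1, 1, 1], [1, 19, 3, 2, 3], [5, 18, 1, 1, 1], [2, 27, 1, 1, 1], [58, 35, 2, 2, 2], [55, 37, 2, 2, 2], [47, 39, 7, 5, 7], [25, 45, 2, 2, 2], [41, 44, 5, 4, 5], [38, 48, 2, 2, 2], [36, 50, 1, 1, 1]]
((33.09077453613281, 27.13385009765625), (37.10517883300781, 38.046531677246094), 41.82017135620117)
[[0.58173908 0.21708307 0.096     ]]
[[0.60688142 0.18314741 0.104     ]
 [0.52977206 0.21317787 0.104     ]]
```

View pics/s2.png

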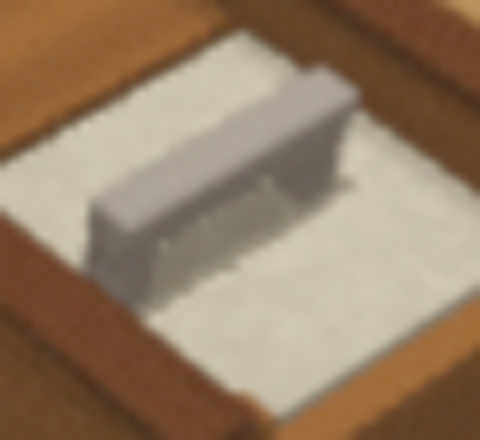

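The enlarged view shows the bar's top face from (95,205) to (358,95). Its centre comes out near (0.568, 0.198), which agrees with the top view. Now descend and grip.

Call:
carry_out --pt "0.3 0.5 0 0 0" --pt "0.3 1 0 0 0" --pt "0.3 1 0 0 0" --pt "0.3 0.8 0 0 0" --pt "0.3 0.6 0 0 0" --pt "0.3 0.2 0 0 0" --pt "0.3 0 0 0 0" --pt "0.6 0 0 0 0" --pt "0.8 0 0 0 0" --pt "1 0 0 0 0" --pt "1 0 0 0 0" --pt "1 0 0 0 0" --pt "1 0 0 0 0" --pt "1 0 0 0 0"

```text
time: 4.25
tool_pos: [0.5668, 0.1988, 0.0795]
ee_rot: [1.458, 1.57, 1.114]
wrist_force: [1.4, 0.6, -0.2]
width: 0.0157
```

Call:
carry_out --pt "1 -0.2 0 0 0" --pt "1 -0.4 0 0 0" --pt "1 -0.4 0 0 0" --pt "1 -0.4 0 0 0" --pt "1 -0.3 0 0 0" --pt "1 -0.2 0 0 0" --pt "1 0 0 0 0" --pt "1 0 0 0 0" --pt "1 0 0 0 0"

```text
time: 5.15
tool_pos: [0.5666, 0.1986, 0.0983]
ee_rot: [-2.623, 1.57, -2.967]
wrist_force: [-0.4, -0.8, -2.7]
width: 0.0159
```

```bash
python3 - <<'E'
from h import *
from bench import robot
s=robot.snapshot("scene"); c=s["image"][140:310,280:490]; cv2.imwrite("pics/s3.png",cv2.resize(c,None,fx=3.5,fy=3.5,interpolation=cv2.INTER_CUBIC)[:,:,::-1])
o=robot.get_obs(); print(o['tool_pos'],o['wrist_force'],o['width']); plan(o,[.5265,.0865,o['tool_pos'][2]])
E
```

```text
[0.56656063 0.19863473 0.09820837] [-0.5051429   0.35566322 -2.79760738] 0.015882910080993254
R [[-0.0, 0.338, 0.941], [-0.0, 0.941, -0.338], [-1.0, -0.0, -0.0]]
turn -0.04 shift cm (tool axes now) [  0.   -11.91   0.02] after turn [ 0.000e+00 -1.191e+01  1.000e-02]
```

View pics/s3.png

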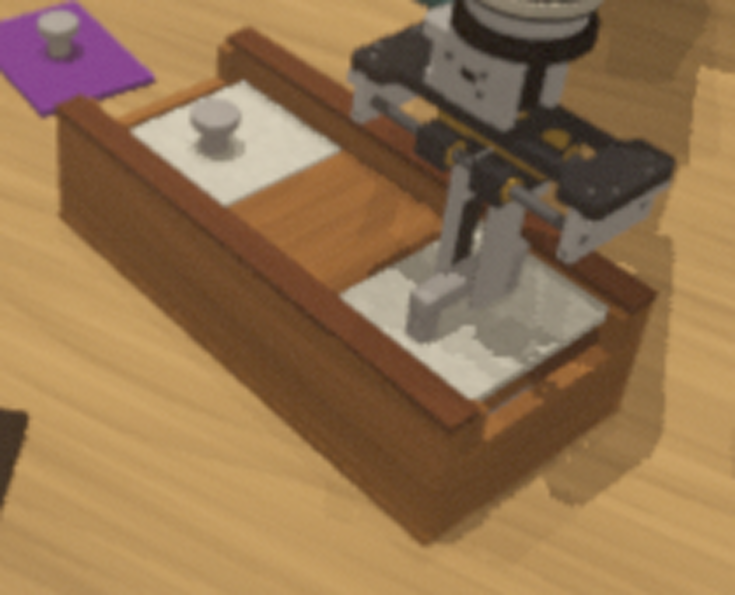

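The hatch is up and level, with a dark gap showing under its near edge at about (540,370), and the knob hatch has not moved. Now slide it 11.9 cm along the channels.

Call:
carry_out --pt "1 0 -0.4 0 0" --pt "1 0 -0.8 0 0" --pt "1 0 -1 0 0" --pt "1 0 -1 0 0" --pt "1 0 -1 0 0" --pt "1 0 -1 0 0" --pt "1 0 -1 0 0" --pt "1 0 -1 0 0" --pt "1 0 -1 0 0" --pt "1 0 -1 0 0" --pt "1 0 -1 0 0" --pt "1 0 -0.9 0 0" --pt "1 0 -0.5 0 0" --pt "1 0 -0.3 0 0" --pt "1 0 0 0 0" --pt "1 0 0 0 0"

```text
time: 6.8
tool_pos: [0.5267, 0.0869, 0.0985]
ee_rot: [1.34, 1.57, 0.996]
wrist_force: [0.3, 0.9, -2.7]
width: 0.0156
```

```bash
python3 - <<'E'
from h import *
from bench import robot
s=robot.snapshot("scene"); c=s["image"][140:310,280:490]; cv2.imwrite("pics/s4.png",cv2.resize(c,None,fx=3.5,fy=3.5,interpolation=cv2.INTER_CUBIC)[:,:,::-1])
o=robot.get_obs(); print(o['tool_pos'],o['wrist_force'],o['width']); plan(o,[.5265,.0865,.0885])
E
```

```text
[0.5266661  0.08693911 0.09849282] [-0.47833868 -0.48697738 -2.50314622] 0.015757128276674408
R [[0.0, 0.337, 0.941], [0.0, 0.941, -0.337], [-1.0, 0.0, 0.0]]
turn -0.02 shift cm (tool axes now) [ 1.   -0.05 -0.  ] after turn [ 1.   -0.05 -0.  ]
```

View pics/s4.png

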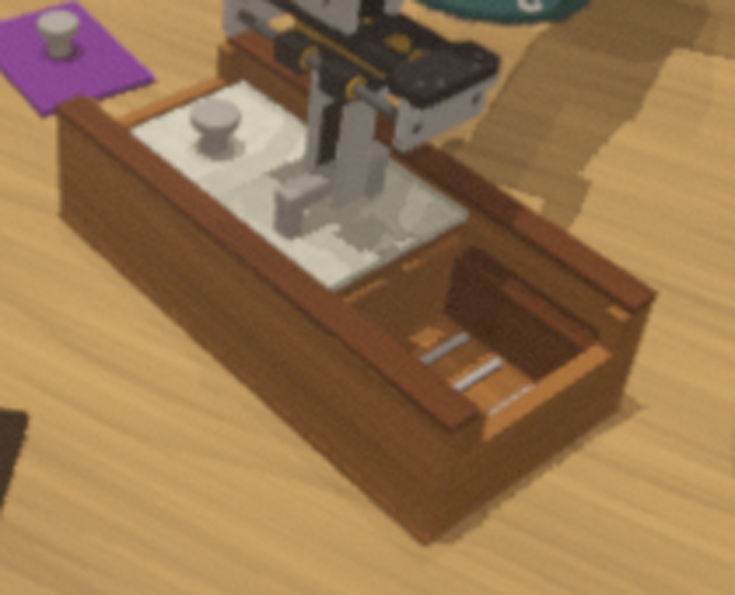

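The hatch is over the middle deck with the well open, and the knob hatch is still in place. Lower it gently.

Call:
carry_out --pt "1 0.3 0 0 0" --pt "1 0.3 0 0 0" --pt "1 0.2 0 0 0" --pt "1 0.1 0 0 0" --pt "1 0 0 0 0" --pt "1 0 0 0 0"

```text
time: 7.45
tool_pos: [0.5266, 0.0867, 0.0895]
ee_rot: [1.12, 1.571, 0.776]
wrist_force: [-0.3, 0.7, -1.5]
width: 0.0158
```

Call:
carry_out --pt "1 0.1 0 0 0" --pt "1 0 0 0 0" --pt "1 0 0 0 0"

```text
time: 7.75
tool_pos: [0.5267, 0.0867, 0.0895]
ee_rot: [0.558, 1.57, 0.214]
wrist_force: [-3.4, 0.4, 5.2]
width: 0.0158
```

Call:
carry_out --pt "0.8 0 0 0 0" --pt "0.6 0 0 0 0" --pt "0.5 0 0 0 0" --pt "0.5 0 0 0 0" --pt "0.5 0 0 0 0" --pt "0.5 -0.5 0 0 0" --pt "0.5 -1 0 0 0" --pt "0.5 -2 0 0 0" --pt "0.5 -3 0 0 0" --pt "0.5 -3 0 0 0" --pt "0.5 -3 0 0 0" --pt "0.5 0 3 0 0" --pt "0.5 0 4 0 0" --pt "0.5 0 4 0 0" --pt "0.5 0 4 0 0" --pt "0.5 0 4 0 0" --pt "0.5 0 2 0 0" --pt "0.5 0 0 0 0"

```text
time: 9.55
tool_pos: [0.5976, 0.2869, 0.2133]
ee_rot: [1.993, 1.57, 1.652]
wrist_force: [1.3, -0.7, -0.1]
width: 0.0469
```

```bash
python3 - <<'E'
from h import *
from bench import robot
o=robot.get_obs(); print(o['time'],o['tool_pos'],o['wrist_force'],o['width'])
t=robot.snapshot("top"); s=robot.snapshot("scene")
a=cv2.resize(t["image"][155:300,180:380],None,fx=2.5,fy=2.5); b=cv2.resize(s["image"][140:310,280:490],None,fx=2.13,fy=2.13); b=cv2.resize(b,(290,362)) if 0 else b
h=max(a.shape[0],b.shape[0]); f=np.zeros((h,800,3),np.uint8)
w=min(350,a.shape[1]); f[:a.shape[0],:a.shape[1]]=a[:, :800]
b=cv2.resize(s["image"][140:310,280:490],(300,243)); f[:243,500:800]=b
cv2.imwrite("pics/f.png",f[:,:,::-1])
x0,y0=180,155;c=t["image"][y0:300,x0:380]; hsv=cv2.cvtColor(c,cv2.COLOR_RGB2HSV)
m=((hsv[:,:,1]<60)&(hsv[:,:,2]<=165)&(hsv[:,:,2]>70)).astype(np.uint8)
for k in cv2.findContours(m,cv2.RETR_EXTERNAL,cv2.CHAIN_APPROX_NONE)[0]:
    if cv2.contourArea(k)>100:
        bb=cv2.boxPoints(cv2.minAreaRect(k))+[x0,y0]; print(bb.mean(0).round(1),ray(t,[bb.mean(0)],.114)[0].round(4),ray(t,[bb.mean(0)],.104)[0].round(4),cv2.contourArea(k))
E
```

```text
9.55 [0.59764295 0.28693386 0.21331765] [ 1.27864466 -0.66494319 -0.080511  ] 0.04693636913525542
```

View pics/f.png

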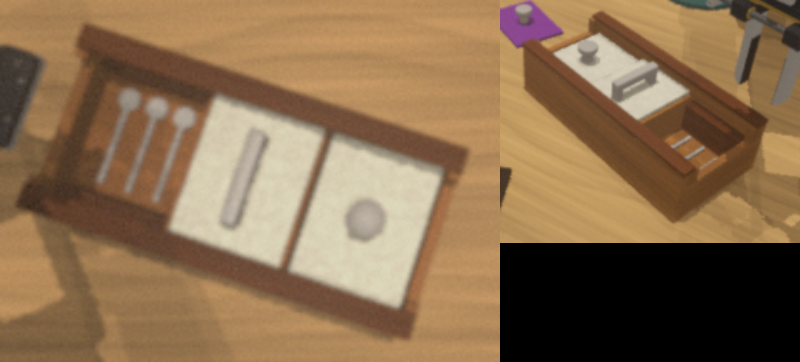

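The top view (left) shows the bar hatch flat on the deck with an even gap of about 8 mm to the knob hatch. The knob is at about pixel (326.4,242.6), against (325.5,242.9) before, so it hasn't moved. The gripper is clear of everything, so I'm handing in.

```bash
python3 - <<'E'
from h import *
from bench import robot
t=np.load("top0.npz"); p=ray(t,[[277.2,227.0]],.114)[0]; d=p[:2]-[.5265,.0865]
print("bar",p.round(4),"along",d@[np.cos(CY),np.sin(CY)],"across",d@[np.sin(CY),-np.cos(CY)])
print(robot.close_job())
E
```

```text
bar [0.5239 0.0847 0.114 ] along -0.0025704933405448285 across -0.0017986174424712974
the job is handed in; nothing more can be done
None
```

The bar hatch is open and resting on the middle deck, the knob hatch is still shut in its seat, and the job is handed in. I gripped the bar, lifted the hatch about 19 mm level, slid it 11.9 cm along the channels, set it down and let go. The arm then backed clear; the clock read about 9.6 s of the 34 s allowed.

**Final position:** from the last top view, the bar hatch is about 3 mm off the deck centre along the channels and 2 mm across, well inside the limits. I read that bar position off the picture by eye.

**Height and flatness:** on set-down the tool stopped 10 mm above its height when it gripped the seated hatch, which is deck level, and the force showed contact. The hatch looks flat in both views.

**Knob hatch:** the knob moved by less than one pixel between the first and last pictures.

**Checks that failed or disagreed:**
- In the final picture, the automatic search for the steel handles found nothing.
- Earlier, an automatic check of the bar from the scene view was about 2 cm off because it merged the bar with its shadow. I used the corners picked from the picture instead, and they agreed with the top view.

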